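# Fit a support post into a flap-covered bench socket by feel

## Task

Take the tall square-headed support post out of the grey parking block and stand it, pin down, fully home in the bench socket: push the pin through the dust flaps, feel for the blind hole that is hidden off centre in the floor below by sliding the tip over it, and once it drops in press it to the bottom and let go. Never press the post against the socket with more than 30 N, and leave the short spare post and the other things where they are.

Things in the scene. Friction and masses are not known exactly. Their poses are not given: they have to be found in the camera images.
- post_head (a point): Grip centre of the post: middle of its square aluminium head, 22 x 22 mm across, 44 mm high. The post (about 0.18 kg, 110 mm tall) stands upright in either hole of the parking block. This point is 88 mm above the pin's end, 22 mm below the post's top. z points up along the post, x and y are square to the head's faces.
- post_tip (a point): End of the same post's pin, on its axis, 88 mm below the grip centre; same axes. The pin below the head is round steel, 12 mm in diameter, 66 mm long, with a 4 mm long tapered tip (7 mm across at the end).
- parking_block: Parking block: fixed grey plastic, 60 x 150 x 35 mm, with two vertical holes 28 mm deep at y = +45 and -45 mm; origin under its centre, z up.
- socket_mouth (a point): Bench socket: fixed aluminium block 92 x 92 mm, 65 mm high. This point is the middle of its top face; z up, x and y square to its sides. The top has a 48 x 48 mm opening closed by two black sprung dust flaps in a shallow V (hinges along y at x = +24 and -24 mm), which swing down when the pin is pushed through (about 0.5 N).
- socket_floor (a point): Middle of the socket's flat rigid, slippery plastic inner floor (friction about 0.2), under the flaps, 30 mm below its top face. In the floor is one unseen blind hole, 13.6 mm in diameter, 28 mm deep (bottom 58 mm below the top face). Its centre is 4 to 8 mm from this point in an unknown direction; it does not move and is not measured. The pin has 0.8 mm clearance all round in it.
- spare_post: Short round-headed spare post, 60 mm tall (head 28 mm in diameter, pin 12 mm), standing in the other hole of the parking block; origin at the end of its pin. Not needed, leave it.
- beaker: Clear beaker, 57 mm wide, 70 mm high; origin under its centre. Leave it.
- amber_bottle: Amber bottle with black cap, 42 mm wide, 89 mm high; origin under its centre. Leave it.
- calliper: Calliper lying flat, 67 x 202 x 10 mm; origin under its centre. Leave it.
- brass_weight: Brass weight, 30 mm wide, 34 mm high; origin under its centre. Leave it.
- tape_roll: Roll of tape lying flat, 82 mm wide, 19 mm high; origin under its centre. Leave it.
There are look-alikes about, which are no part of the job. Of the things shaped like the part that bears socket_mouth, the aluminium one is meant.

How it is judged (in metres and radians):
On the way, in this order (a step that is already met when the one before it is completed fails the run):
1. the post is lifted clear of the parking block, its pin end higher than the socket's top (z of post_tip in the frame of socket_mouth above 0 m), for 0.1 s.
2. the post is fully down in the hidden hole (z of post_tip in the frame of socket_mouth below -0.054 m and x of post_tip in the frame of socket_mouth between -0.013 and 0.013 m and y of post_tip in the frame of socket_mouth between -0.013 and 0.013 m and angle between post_head's own z axis and vertical below 0.1 rad), for 0.2 s.
At the end, for the whole second after the job is handed in: The post stands in the hidden hole, its pin end at least 54 mm below the socket's top (the hole's bottom is at 58 mm) and within 13 mm of the opening's middle in x and y, upright within 0.1 rad, at rest and released (all of step 2 and linear speed of post below 0.02 m/s and contact force between the fingers and post below 0.1 N); the robot touches nothing.
It fails at once if the post is pressed against the socket with more than 30 N (contact force between post and socket above 30 N).
It fails at once if the spare post is moved by more than 20 mm (distance of spare_post from where it was at the start of the episode above 0.02 m).
It fails at once if the beaker, amber bottle, calliper, brass weight or tape roll is moved by more than 30 mm (distance of any of beaker, amber_bottle, calliper, brass_weight, tape_roll from where it was at the start of the episode above 0.03 m).
It also fails if it takes over 54 s, if anything falls off the work surface, if the arm or the gripper's body presses on something with over 40 N, if the wrist force passes 120 N, or if a joint passes its speed limit or range.

## Robot

A 6-joint arm with a two-finger parallel gripper is mounted at the origin on a cart in front of the work surface, level with it; the furniture and walls round the work are solid. World frame = base frame: x ahead of the robot, y to its left, z up, the work surface at z = 0. Lengths are in mm, angles in rad, forces in N, time in s.
With the tool pointing down it reaches from about 350 to 975 mm from the base axis. Payload 7.1 kg.
Tool frame: the origin (TCP) lies between the finger pads; the fingertips stand 8 mm ahead of it and the grasp point (between the pads) lies 11 mm behind it; x points along the fingers, y is the direction in which the jaws open and shut, and the axes are right-handed (so a half turn about x gives the same grasp; the last joint's range is limited). The gripper opens to 88 mm and grips with 3 to 60 N. Pads are 20 mm wide; open, the fingers measure 115 mm over their backs; the gripper's body (75 mm by 178 mm) begins 61 mm behind the grasp point.
Start: joints at [1.13, 0.423, 1.63, -0, 1.089, -0.019], TCP at [255.845, 570.218, 230.675] pointing down, gripper open.
Joint ranges: [-3, 3], [-0.9, 2.11], [0.09, 2.58], [-1.31, 4.45], [0.11, 2.69], [-2.54, 2.54]. Speed limits (rad/s): [2.39, 2.39, 3.01, 3.14, 3.14, 3.14].

## Interface

Orientations are given as a rotation vector (axis times angle).
In Python, from workcell import ctrl gives the robot as it stands.
- The arm moves only by the tool apply_moves, never from a script. Its argument "increments" is a list of rows, each an object with "gripper": the opening in per cent of the stroke, from 0 (shut) to 100 (fully open); "delta_pos": the shift along the tool's x, y, z in cm, a list of three; "dr": the turn, a rotation vector about the tool's x, y, z in rad, a list of three. In form: [{"gripper": gripper, "delta_pos": [dx, dy, dz], "dr": [ax, ay, az]}, ...]. A call has exactly 5 rows; each row shifts and turns the commanded pose from where the row before left it, along the tool's axes as they then stand; what a row does not reach is not made up. A row lasts 1/12 s, in which the tool goes at most 41.7 mm and 7.16 degrees, less where a joint would pass 70% of its speed; a pose out of reach is approached as far as the arm can. A call with a gripper value outside its range is refused whole. The fingers move at their own pace and stop on an object; the grip force is fixed at half the most. Time passes only in rows, so rows that do not move let the fingers close, or fill a call up. It gives the time, the measured TCP pose, the force and the opening at its end, in the units of the state.
- ctrl.get_obs(): the state, without advancing time (a new reading comes with each control period).
- ctrl.get_image(name): name is "side" or "top" or "wrist"; returns a dict with "img" (384x512x3 uint8, red, green, blue), "range_z" (384x512 float32, mm along the optical axis (not along the pixel's ray), 0 where there is no reading), "mtx" (3x3 intrinsics, pixels), "rvec" (rotation vector, rad) and "tvec" (3), from world to camera coordinates, as OpenCV has them. Camera axes: x right, y down, z forward; pixel columns grow to the right and rows downward; lengths in mm; the calibration is good to about 2 mm. A picture is of the moment at which its call begins.
- ctrl.close_job(): hands the job in, once; it reports no verdict.
The state is a dict: "t": time; "qpos": joint angles; "qvel": joint speeds; "joint_torque": joint torques, N m; "ee_pos": TCP position; "orientation": TCP orientation; "ft_force": force on the tool from outside, world axes, zero at the start; "moment": the same for the moment, N m; "width": finger opening in mm.
Only numpy, scipy, OpenCV 4.12 (cv2) and the standard library are available. Lean on these libraries where they do the work, as an engineer would, in place of code of your own. Each camera call takes 0.05 s, during which the arm holds its last target. There are 200 camera calls.

## Working session

There is one attempt and no reset: what is moved stays moved. The work goes in short steps, Python scripts to look and compute and a tool call to move; the robot and the scene stay as the last step left them, time stands still between calls to the robot, and variables do not carry over. Pictures are saved under pics/ and viewed, about 8 in all and at most 12, crops included, and the job is handed in when it is done.

Besides the shell and the picture viewer there is one more tool, called after ">>>" by a JSON object that holds its "api" and its "payload". apply_moves: Moves the arm, as the interface text tells. Its arguments: {"type":"object","properties":{"increments":{"type":"array","items":{"type":"object","properties":{"gripper":{"type":"number"},"delta_pos":{"type":"array","items":{"type":"number"}},"dr":{"type":"array","items":{"type":"number"}}}}}},"required":["increments"]}

```bash
mkdir -p pics; ls; cat > h.py <<'E'
import numpy as np, cv2, pickle
from workcell import ctrl
def grab(n,tag):
    d=ctrl.get_image(n); pickle.dump(d,open(f'pics/{tag}.pkl','wb')); cv2.imwrite(f'pics/{tag}.png',d['img'][:,:,::-1]); return d
def load(tag): return pickle.load(open(f'pics/{tag}.pkl','rb'))
def ray(d,u,v):
    R=cv2.Rodrigues(np.array(d['rvec'],float))[0]; t=np.array(d['tvec'],float).ravel()
    return -R.T@t, R.T@np.linalg.inv(d['mtx'])@np.array([u,v,1.])
def plane(d,u,v,z):
    o,r=ray(d,u,v); return o+r*(z-o[2])/r[2]
def cloud(d):
    v,u=np.mgrid[:384,:512]; Z=d['range_z']; K=d['mtx']
    p=np.stack([(u-K[0,2])/K[0,0]*Z,(v-K[1,2])/K[1,1]*Z,Z],-1)
    R=cv2.Rodrigues(np.array(d['rvec'],float))[0]
    return (p-np.array(d['tvec'],float).ravel())@R
E
python3 - <<'E'
from h import *
a=grab('top','top0');b=grab('side','side0')
for d in(a,b): print(ray(d,256,192),d['mtx'][0,0])
cv2.imwrite('pics/both.png',cv2.resize(np.vstack([a['img'],b['img']])[:,:,::-1],None,fx=.78,fy=.78))
o=ctrl.get_obs();print({k:np.round(v,3) for k,v in o.items()})
E
```

```text
pics
(array([ 280.98066088, -118.6726359 , 1463.20452557]), array([ 0.17339746,  0.00771379, -0.98485678])) 346.9197394681228
(array([ -189.08503872, -1449.23350014,   768.37396456]), array([ 0.42627892,  0.80087729, -0.4210515 ])) 442.56113719150375
{'t': np.float64(0.1), 'qpos': array([ 1.13 ,  0.424,  1.631,  0.   ,  1.089, -0.019]), 'qvel': array([ 0.   ,  0.001, -0.   , -0.001, -0.   ,  0.001]), 'joint_torque': array([ 1.0000e-03, -5.4561e+01, -2.7433e+01,  6.5000e-02,  1.9000e-02,
       -0.0000e+00]), 'ee_pos': array([255.607, 569.785, 229.989]), 'orientation': array([ 0.33 ,  1.546, -0.332]), 'ft_force': array([ 0.355, -0.137,  0.819]), 'moment': array([0.018, 0.059, 0.074]), 'width': np.float64(87.558)}
```

View pics/top0.png

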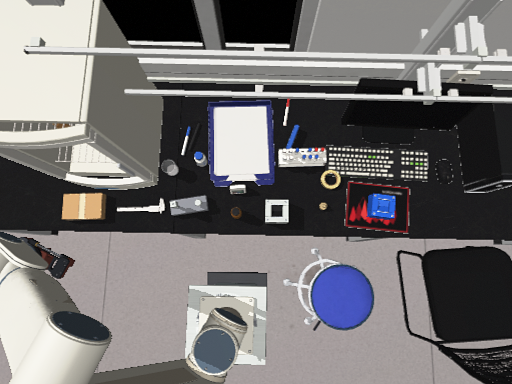

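View pics/side0.png

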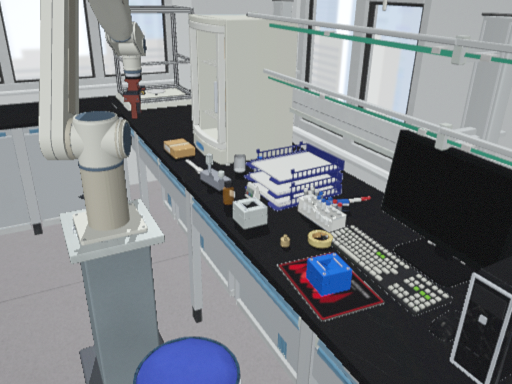

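Top view: aluminium socket at (276,211), blue look-alike at (382,205), parking block at (188,206), a whitish item at (237,188). Side view: parking block about (212,178), socket (250,210).

```bash
python3 - <<'E'
from h import *
a=load('top0');b=load('side0')
A=cv2.resize(a['img'][170:235,160:300,::-1],None,fx=5.5,fy=5.5,interpolation=cv2.INTER_CUBIC)[:,:770]
B=cv2.resize(b['img'][140:235,180:320,::-1],None,fx=5.5,fy=5.5,interpolation=cv2.INTER_CUBIC)[:240+60,:770]
B=cv2.resize(b['img'][145:232,175:300,::-1],None,fx=2.75,fy=2.75,interpolation=cv2.INTER_CUBIC)
c=np.zeros((A.shape[0]+B.shape[0],770,3),np.uint8);c[:A.shape[0]]=A;c[A.shape[0]:,:B.shape[1]]=B
cv2.imwrite('pics/c1.png',c);print(c.shape)
P=cloud(a)
for n,u,v in[('sockrim',266,211),('sockrim',286,211),('park',188,206),('post?',178,203),('post?',195,203),('wh',237,188),('blue',382,205),('table',220,222)]:
    print(n,np.round(P[v,u]))
E
```

```text
(597, 770, 3)
sockrim [ 450. -150.   61.]
sockrim [ 452. -231.   64.]
park [467. 172.  39.]
post? [479. 214.  40.]
post? [476. 139.  69.]
wh [545. -29.  52.]
blue [ 487. -628.   48.]
table [407.  41.   3.]
```

View pics/c1.png

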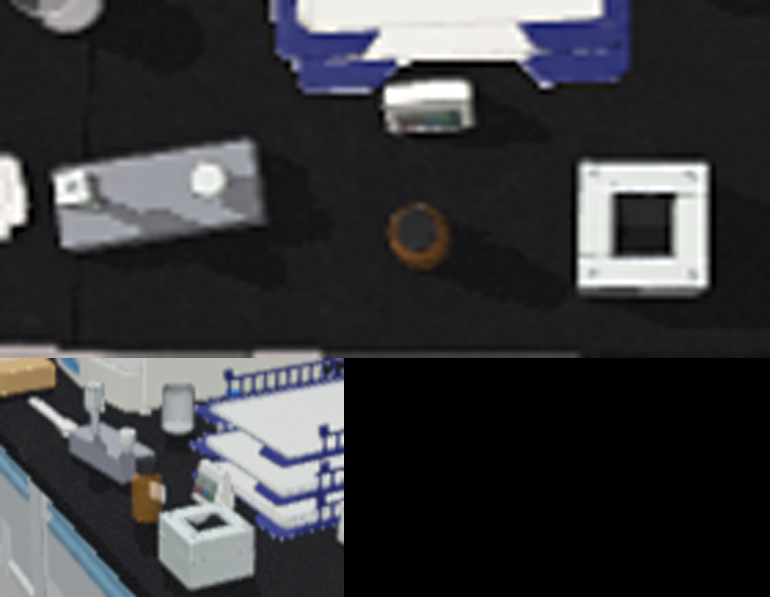

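Candidates: tall square-headed post px (173.6,204) in the block's left hole (wanted; side view shows it tall), round short spare px (197.8,202.7), small white device (237,188). Socket: aluminium (276,211) wanted, blue (382,205) not. The crop confirms square head on the left, round spare on the right, and the aluminium socket with black flaps.

```bash
cat >> h.py <<'E'
from scipy.spatial.transform import Rotation as Ro
def pose():
    o=ctrl.get_obs(); return np.array(o['ee_pos']),Ro.from_rotvec(o['orientation']),o
def plan(target,Rt,n,p=None,R=None):
    """per-row tool-frame shift (cm) and turn (rad) to go straight to target in n rows"""
    p0,R0,_=pose(); p=p0 if p is None else p; R=R0 if R is None else R
    rv=(R.inv()*Rt).as_rotvec(); dr=rv/n; out=[];Rc=R;st=(np.array(target)-p)/n
    for i in range(n):
        out.append((np.round(Rc.inv().apply(st)/10,2).tolist())); Rc=Rc*Ro.from_rotvec(dr)
    return out,np.round(dr,4).tolist()
E
python3 - <<'E'
from h import *
a=load('top0')
g=a['img'].astype(int)
P=cloud(a)
print('post',plane(a,173.6,204,117),'spare',plane(a,197.8,202.7,67))
# socket: bright blob outer rect
m=((g.min(2)>150)).astype(np.uint8); m[:,:262]=0;m[:,292:]=0;m[:195]=0;m[228:]=0
c=max(cv2.findContours(m,0,2)[0],key=cv2.contourArea)
q=cv2.boxPoints(cv2.minAreaRect(c)); w=np.array([plane(a,u,v,65) for u,v in q]);print('sock',w,w.mean(0),[np.linalg.norm(w[i]-w[i-1]) for i in range(4)])
# block corners by crop coords
for u,v in[(52,170),(250,140),(265,220),(65,250)]: print(plane(a,160+u/5.5,170+v/5.5,35))
p,R,o=pose();print(R.as_matrix().round(3))
E
```

```text
post [463.57235913 213.12886066 117.        ] spare [477.72384788 127.62100271  67.        ]
sock [[ 494.82119775 -145.11532892   65.        ]
 [ 496.78095028 -238.8755223    65.        ]
 [ 411.10946599 -239.35017816   65.        ]
 [ 409.19312713 -146.58536537   65.        ]] [ 452.97618529 -192.48159869   65.        ] [np.float64(85.6406882553806), np.float64(93.78067226988854), np.float64(85.67279917247116), np.float64(92.7846045830877)]
[487.28786433 251.37209124  35.        ]
[513.386102   102.93259193  35.        ]
[452.63824499  88.76964227  35.        ]
[426.89335433 237.66394148  35.        ]
[[-0.001  0.409  0.912]
 [-0.001  0.912 -0.409]
 [-1.    -0.001 -0.   ]]
```

```bash
python3 - <<'E'
from h import *
d=grab('wrist','w0'); p,R,o=pose()
c,r=ray(d,256,192);print('cam in tool',R.inv().apply(c-p),'dir',R.inv().apply(r),d['mtx'][0,0])
Rt=Ro.from_rotvec([0,0,-0.98])*R
out,dr=plan([464,213,260],Rt,10)
for x in out: print(x)
print(dr)
E
```

```text
cam in tool [-152.79417795    0.56756718  -75.86491624] dir [0.96022428 0.01598714 0.27936542] 292.95169295759115
[-0.3, -2.4, 3.36]
[-0.3, -2.06, 3.58]
[-0.3, -1.7, 3.77]
[-0.3, -1.33, 3.91]
[-0.3, -0.94, 4.02]
[-0.3, -0.54, 4.1]
[-0.3, -0.13, 4.13]
[-0.3, 0.27, 4.12]
[-0.3, 0.67, 4.08]
[-0.3, 1.07, 3.99]
[0.098, 0.0001, -0.0]
```

>>> {"api": "apply_moves", "payload": {"increments": [{"gripper": 100, "delta_pos": [-0.3, -2.4, 3.3], "dr": [0.098, 0, 0]}, {"gripper": 100, "delta_pos": [-0.3, -2.0, 3.5], "dr": [0.098, 0, 0]}, {"gripper": 100, "delta_pos": [-0.3, -1.7, 3.7], "dr": [0.098, 0, 0]}, {"gripper": 100, "delta_pos": [-0.3, -1.3, 3.9], "dr": [0.098, 0, 0]}, {"gripper": 100, "delta_pos": [-0.3, -0.9, 4.0], "dr": [0.098, 0, 0]}]}}

```text
t: 0.57
ee_pos: [359.0, 392.4, 245.6]
orientation: [0.714, 1.45, -0.715]
ft_force: [0.6, -0.1, -0.4]
width: 87.8
```

>>> {"api": "apply_moves", "payload": {"increments": [{"gripper": 100, "delta_pos": [-0.3, -0.5, 4.1], "dr": [0.098, 0, 0]}, {"gripper": 100, "delta_pos": [-0.3, -0.1, 4.1], "dr": [0.098, 0, 0]}, {"gripper": 100, "delta_pos": [-0.3, 0.3, 4.0], "dr": [0.098, 0, 0]}, {"gripper": 100, "delta_pos": [-0.3, 0.7, 4.0], "dr": [0.098, 0, 0]}, {"gripper": 100, "delta_pos": [-0.3, 1.0, 3.9], "dr": [0.098, 0, 0]}]}}

```text
t: 0.98
ee_pos: [462.7, 217.2, 260.8]
orientation: [1.087, 1.282, -1.087]
ft_force: [0.1, 0.7, 0.8]
width: 87.7
```

```bash
python3 - <<'E'
from h import *
grab('wrist','wx');d=grab('wrist','w1'); p,R,o=pose();print(p,R.as_matrix().round(3),o['qpos'])
o,r=ray(d,256,192);print(o)
R_=cv2.Rodrigues(np.array(d['rvec'],float))[0]
for w in([464,213,117],[478,128,67]): print(cv2.projectPoints(np.array([w],float),d['rvec'],d['tvec'],d['mtx'],None)[0])
E
```

```text
[464.54278935 214.98331454 261.13117645] [[ 0.001  0.987  0.16 ]
 [-0.001  0.16  -0.987]
 [-1.     0.001  0.001]] [ 4.10895303e-01  2.18664391e-01  1.84912449e+00 -1.37197548e-03
  1.07277820e+00  2.51062709e-01]
[453.03934365 287.43573719 414.13025849]
[[[249.71981503 180.72255953]]]
[[[250.33093717 235.93058139]]]
```

View pics/w1.png

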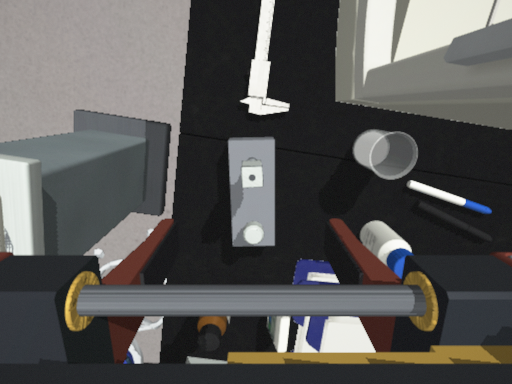

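Wrist view: the block sits square to the tool; square post head at about (252,177), spare at (254,233), beaker (385,152), calliper (265,100), all clear of the fingers.

```bash
python3 - <<'E'
from h import *
d=load('w1'); g=d['img'].astype(int); P=cloud(d)
m=(g.min(2)>165).astype(np.uint8);m[:, :236]=0;m[:,270:]=0;m[:160]=0;m[200:]=0
c=max(cv2.findContours(m,0,2)[0],key=cv2.contourArea);rc=cv2.minAreaRect(c);print(rc)
q=cv2.boxPoints(rc);w=np.array([plane(d,u,v,117) for u,v in q]);print(w,w.mean(0),[np.linalg.norm(w[i]-w[i-1]) for i in range(4)])
z=P[160:200,236:270,2]; mm=(z>108)&(z<125);print(mm.sum(),np.median(z[mm]),P[160:200,236:270][mm].min(0),P[160:200,236:270][mm].max(0))
m=((abs(g[:,:,0]-g[:,:,2])<40)&(g.sum(2)>150)).astype(np.uint8);m[:, :215]=0;m[:,290:]=0;m[:130]=0;m[255:]=0
c=max(cv2.findContours(m,0,2)[0],key=cv2.contourArea);rc=cv2.minAreaRect(c);q=cv2.boxPoints(rc)
w=np.array([plane(d,u,v,35) for u,v in q]);print('block',w,w.mean(0))
e=w[0]-w[1];f=w[1]-w[2];print(np.degrees(np.arctan2(e[1],e[0])),np.degrees(np.arctan2(f[1],f[0])),np.linalg.norm(e),np.linalg.norm(f))
E
```

```text
((251.5, 176.5), (21.0, 21.0), 90.0)
[[452.69719765 227.06219747 117.        ]
 [474.08466952 230.43235973 117.        ]
 [477.81883426 208.28156384 117.        ]
 [455.99191197 204.84565285 117.        ]] [465.14815335 217.65544348 117.        ] [np.float64(22.459519077023316), np.float64(21.65137286155842), np.float64(22.463342249255245), np.float64(22.095701415648538)]
455 115.60667287767217 [452.69016205 205.80866456 109.04352625] [479.06401115 230.40709131 118.71117792]
block [[429.20192665 246.18525493  35.        ]
 [489.83436266 255.75272443  35.        ]
 [517.45640174 103.3129962   35.        ]
 [449.89850016  92.71123027  35.        ]] [471.5977978  174.49055146  35.        ]
-171.03297270032036 100.27054250924711 61.38264224839999 154.92207004654495
```

>>> {"api": "apply_moves", "payload": {"increments": [{"gripper": 100, "delta_pos": [3.0, 0.1, -0.25], "dr": [0, 0, 0]}, {"gripper": 100, "delta_pos": [3.8, 0, 0], "dr": [0, 0, 0]}, {"gripper": 100, "delta_pos": [3.4, 0, 0], "dr": [0, 0, 0]}, {"gripper": 100, "delta_pos": [0, 0, 0], "dr": [0, 0, 0]}, {"gripper": 100, "delta_pos": [0, 0, 0], "dr": [0, 0, 0]}]}}

```text
t: 1.5
ee_pos: [461.2, 221.7, 157.5]
orientation: [1.08, 1.287, -1.087]
ft_force: [-0.4, -0.3, 0.1]
width: 88.0
```

```bash
python3 - <<'E'
from h import *
d=grab('wrist','w2');p,R,o=pose();print(p,R.as_matrix().round(3))
g=d['img'].astype(int)
u,v=cv2.projectPoints(np.array([[465.1,217.7,117.]]),d['rvec'],d['tvec'],d['mtx'],None)[0].ravel();print(u,v)
cv2.imwrite('pics/w2c.png',cv2.resize(d['img'][90:300,130:390,::-1],None,fx=2,fy=2))
P=cloud(d);z=P[...,2];mm=(z>110)&(z<122)&(abs(P[...,0]-465)<20)&(abs(P[...,1]-217)<20)
ys,xs=np.nonzero(mm);print(mm.sum())
if mm.sum():
  r=cv2.minAreaRect(np.stack([xs,ys],1).astype(np.float32));print(r)
  w=np.array([plane(d,a,b,117) for a,b in cv2.boxPoints(r)]);print(w.mean(0),[np.linalg.norm(w[i]-w[i-1]) for i in range(4)])
E
```

```text
[462.64294814 222.31515696 159.20605678] [[-0.001  0.986  0.169]
 [-0.     0.169 -0.986]
 [-1.    -0.001  0.   ]]
256.7327373395519 224.29209510528213
930
((257.0, 221.5), (31.0, 30.0), 90.0)
[464.94197983 219.64518845 117.        ] [np.float64(23.55913452958983), np.float64(20.911424158080024), np.float64(23.549722295801296), np.float64(21.573176595120092)]
```

View pics/w2c.png

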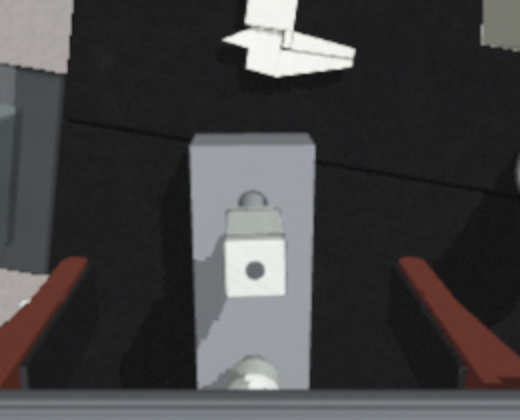

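Head is at crop (255,267), between the open fingers with clearance all round. Correct and descend.

>>> {"api": "apply_moves", "payload": {"increments": [{"gripper": 100, "delta_pos": [2.0, 0.17, 0.35], "dr": [0, 0, 0]}, {"gripper": 100, "delta_pos": [2.6, 0, 0], "dr": [0, 0, 0]}, {"gripper": 100, "delta_pos": [2.4, 0, 0], "dr": [0, 0, 0]}, {"gripper": 100, "delta_pos": [0.5, 0, 0], "dr": [0, 0, 0]}, {"gripper": 100, "delta_pos": [0, 0, 0], "dr": [0, 0, 0]}]}}

```text
t: 1.97
ee_pos: [465.2, 219.0, 84.3]
orientation: [1.083, 1.285, -1.083]
ft_force: [0.1, 0.3, 0.6]
width: 88.0
```

```bash
python3 - <<'E'
from h import *
for i in range(4):
  p,R,o=pose();print(p,o['ft_force'],R.as_matrix().round(3)[:,1]); ctrl.get_image('top')
E
```

```text
[465.20442289 218.99771703  84.30124271] [0.0745827  0.31754766 0.59718696] [ 0.986  0.169 -0.   ]
[465.8317386  219.21615891  85.13738924] [ 1.10561333  0.39597785 -0.23651541] [0.986 0.169 0.001]
[466.20976623 219.36647586  85.59370952] [0.22114159 0.85050794 0.37980689] [0.986 0.169 0.003]
[466.3553048  219.36523073  85.70768328] [-0.41584501  0.18519656  0.07376877] [0.986 0.168 0.003]
```

>>> {"api": "apply_moves", "payload": {"increments": [{"gripper": 100, "delta_pos": [0.15, -0.1, 0.05], "dr": [0, 0, 0]}, {"gripper": 0, "delta_pos": [0, 0, 0], "dr": [0, 0, 0]}, {"gripper": 0, "delta_pos": [0, 0, 0], "dr": [0, 0, 0]}, {"gripper": 0, "delta_pos": [0, 0, 0], "dr": [0, 0, 0]}, {"gripper": 0, "delta_pos": [0, 0, 0], "dr": [0, 0, 0]}]}}

```text
t: 2.58
ee_pos: [464.1, 217.9, 82.3]
orientation: [1.084, 1.284, -1.084]
ft_force: [0.9, 0.3, 0.1]
width: 64.6
```

>>> {"api": "apply_moves", "payload": {"increments": [{"gripper": 0, "delta_pos": [0, 0, 0], "dr": [0, 0, 0]}, {"gripper": 0, "delta_pos": [0, 0, 0], "dr": [0, 0, 0]}, {"gripper": 0, "delta_pos": [0, 0, 0], "dr": [0, 0, 0]}, {"gripper": 0, "delta_pos": [0, 0, 0], "dr": [0, 0, 0]}, {"gripper": 0, "delta_pos": [0, 0, 0], "dr": [0, 0, 0]}]}}

```text
t: 3.0
ee_pos: [464.0, 217.9, 82.1]
orientation: [1.084, 1.284, -1.084]
ft_force: [0.2, -0.2, 0.2]
width: 31.2
```

>>> {"api": "apply_moves", "payload": {"increments": [{"gripper": 0, "delta_pos": [0, 0, 0], "dr": [0, 0, 0]}, {"gripper": 0, "delta_pos": [0, 0, 0], "dr": [0, 0, 0]}, {"gripper": 0, "delta_pos": [0, 0, 0], "dr": [0, 0, 0]}, {"gripper": 0, "delta_pos": [0, 0, 0], "dr": [0, 0, 0]}, {"gripper": 0, "delta_pos": [0, 0, 0], "dr": [0, 0, 0]}]}}

```text
t: 3.42
ee_pos: [464.9, 218.1, 82.3]
orientation: [1.085, 1.283, -1.082]
ft_force: [3.9, -1.0, -2.8]
width: 22.1
```

>>> {"api": "apply_moves", "payload": {"increments": [{"gripper": 0, "delta_pos": [-0.5, 0, 0], "dr": [0, 0, 0]}, {"gripper": 0, "delta_pos": [-1, 0, 0], "dr": [0, 0, 0]}, {"gripper": 0, "delta_pos": [-2, 0, 0], "dr": [0, 0, 0]}, {"gripper": 0, "delta_pos": [-3, 0, 0], "dr": [0, 0, 0]}, {"gripper": 0, "delta_pos": [-2, 0, 0], "dr": [0, 0, 0]}]}}

```text
t: 3.83
ee_pos: [463.3, 217.7, 168.5]
orientation: [1.083, 1.285, -1.085]
ft_force: [1.2, 1.0, -1.6]
width: 22.1
```

Width 22.1 mm and wrist force ≈ −1.7 N: the post is held and lifted. Now carry it past the socket for a wrist view.

>>> {"api": "apply_moves", "payload": {"increments": [{"gripper": 0, "delta_pos": [-1.5, -0.6, 2.5], "dr": [0.034, 0, 0]}, {"gripper": 0, "delta_pos": [-1.5, -0.6, 3.7], "dr": [0.034, 0, 0]}, {"gripper": 0, "delta_pos": [-1, -0.5, 3.9], "dr": [0.034, 0, 0]}, {"gripper": 0, "delta_pos": [-1, -0.4, 3.9], "dr": [0.034, 0, 0]}, {"gripper": 0, "delta_pos": [-1, -0.2, 3.9], "dr": [0.034, 0, 0]}]}}

```text
t: 4.25
ee_pos: [456.5, 35.9, 227.4]
orientation: [1.21, 1.21, -1.212]
ft_force: [1.1, -0.6, -1.9]
width: 21.5
```

>>> {"api": "apply_moves", "payload": {"increments": [{"gripper": 0, "delta_pos": [-0.5, -0.1, 4], "dr": [0, 0, 0]}, {"gripper": 0, "delta_pos": [-0.5, -0.1, 4], "dr": [0, 0, 0]}, {"gripper": 0, "delta_pos": [-0.5, 0, 4], "dr": [0, 0, 0]}, {"gripper": 0, "delta_pos": [-0.5, 0, 4], "dr": [0, 0, 0]}, {"gripper": 0, "delta_pos": [0, 0, 4], "dr": [0, 0, 0]}]}}

```text
t: 4.67
ee_pos: [455.0, -164.3, 247.9]
orientation: [1.21, 1.209, -1.21]
ft_force: [1.2, 0.5, -1.2]
width: 22.0
```

>>> {"api": "apply_moves", "payload": {"increments": [{"gripper": 0, "delta_pos": [0, 0, 4], "dr": [0, 0, 0]}, {"gripper": 0, "delta_pos": [0, 0, 3], "dr": [0, 0, 0]}, {"gripper": 0, "delta_pos": [0, 0, 0.7], "dr": [0, 0, 0]}, {"gripper": 0, "delta_pos": [0, 0, 0], "dr": [0, 0, 0]}, {"gripper": 0, "delta_pos": [0, 0, 0], "dr": [0, 0, 0]}]}}

```text
t: 5.08
ee_pos: [455.1, -238.9, 246.6]
orientation: [1.211, 1.211, -1.211]
ft_force: [-0.1, 0.2, -1.0]
width: 22.0
```

```bash
python3 - <<'E'
from h import *
for i in range(4): ctrl.get_image('wrist')
d=grab('wrist','w3');p,R,o=pose();print(p,R.as_matrix().round(3),o['ft_force'],o['width'],o['qpos'].round(2))
print(cv2.projectPoints(np.array([[453,-192.5,65.]]),d['rvec'],d['tvec'],d['mtx'],None)[0].ravel())
E
```

```text
[ 456.00562287 -238.40295393  247.19594508] [[-0.     1.     0.001]
 [ 0.     0.001 -1.   ]
 [-1.    -0.    -0.   ]] [ 0.15521925  0.19831202 -1.52712473] 21.880794137495712 [-0.5   0.24  1.86  0.    1.05 -0.51]
[249.46360522 134.30996196]
```

View pics/w3.png

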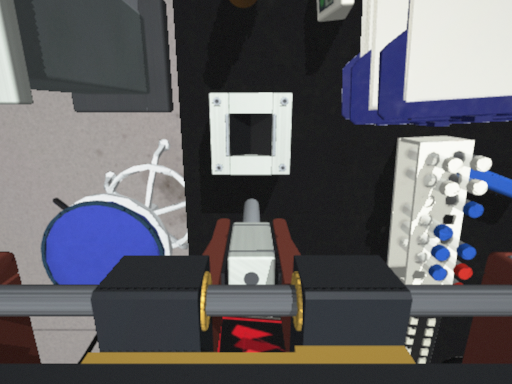

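The wrist view shows the socket (rim about 210–291 × 93–175 px, opening centred near (250,134)) and the post held straight, its pin tip near (251,205).

```bash
python3 - <<'E'
from h import *
d=load('w3');g=d['img'].astype(int);P=cloud(d)
m=(g.min(2)>120).astype(np.uint8);m[:,:200]=0;m[:,300:]=0;m[:85]=0;m[185:]=0
cs,hi=cv2.findContours(m,cv2.RETR_CCOMP,2)
for c in sorted(cs,key=cv2.contourArea)[-2:]:
  r=cv2.minAreaRect(c);w=np.array([plane(d,a,b,65) for a,b in cv2.boxPoints(r)]);print(r,w.mean(0),[np.linalg.norm(w[i]-w[i-1]).round(1) for i in range(4)],cv2.boundingRect(c))
z=P[93:175,210:291][m[93:175,210:291]>0];print(np.median(z,0))
# post in hand: tip region
m2=(g.max(2)-g.min(2)<30)&(g.min(2)>60);m2[:195]=0;m2[224:]=0;m2[:,:235]=0;m2[:,268:]=0
for v in range(196,224,3):
  x=np.nonzero(m2[v])[0]; print(v,(x.min(),x.max()) if len(x) else None)
zz=P[200:245,240:262];print(np.round(zz[[5,15,30,40],11],1))
E
```

```text
((250.5, 134.5), (43.0, 45.0), 90.0) [ 454.16918039 -193.18167616   65.        ] [np.float64(47.9), np.float64(49.8), np.float64(47.9), np.float64(51.8)] (228, 113, 46, 44)
((250.5, 133.0), (82.0, 83.0), 90.0) [ 454.16626332 -192.756329     65.        ] [np.float64(91.2), np.float64(90.1), np.float64(91.2), np.float64(97.2)] (209, 92, 84, 83)
[ 453.56579849 -190.17677853   63.744126  ]
196 None
199 (np.int64(247), np.int64(255))
202 (np.int64(245), np.int64(258))
205 (np.int64(244), np.int64(258))
208 (np.int64(244), np.int64(259))
211 (np.int64(244), np.int64(259))
214 (np.int64(243), np.int64(259))
217 (np.int64(243), np.int64(259))
220 (np.int64(243), np.int64(259))
223 (np.int64(235), np.int64(267))
[[ 454.9 -233.   193.3]
 [ 454.9 -233.   214.2]
 [ 454.9 -228.1  250.5]
 [ 454.9 -227.6  264.2]]
```

>>> {"api": "apply_moves", "payload": {"increments": [{"gripper": 0, "delta_pos": [1.5, -0.15, -2.3], "dr": [0, 0, 0]}, {"gripper": 0, "delta_pos": [3, 0, -2.3], "dr": [0, 0, 0]}, {"gripper": 0, "delta_pos": [3.5, 0, 0], "dr": [0, 0, 0]}, {"gripper": 0, "delta_pos": [1.5, 0, 0], "dr": [0, 0, 0]}, {"gripper": 0, "delta_pos": [0, 0, 0], "dr": [0, 0, 0]}]}}

```text
t: 5.75
ee_pos: [452.3, -191.5, 149.2]
orientation: [1.208, 1.216, -1.212]
ft_force: [-0.9, 0.1, -1.9]
width: 22.0
```

>>> {"api": "apply_moves", "payload": {"increments": [{"gripper": 0, "delta_pos": [0, 0, 0], "dr": [0, 0, 0]}, {"gripper": 0, "delta_pos": [0, 0, 0], "dr": [0, 0, 0]}, {"gripper": 0, "delta_pos": [0, 0, 0], "dr": [0, 0, 0]}, {"gripper": 0, "delta_pos": [0, 0, 0], "dr": [0, 0, 0]}, {"gripper": 0, "delta_pos": [0, 0, 0], "dr": [0, 0, 0]}]}}

```text
t: 6.17
ee_pos: [455.2, -194.1, 153.3]
orientation: [1.21, 1.207, -1.209]
ft_force: [1.1, 0.2, -0.8]
width: 21.8
```

```bash
python3 - <<'E'
from h import *
d=grab('wrist','w4');p,R,o=pose();print(p,R.as_matrix().round(3),o['ft_force'],o['width'])
cv2.imwrite('pics/w4c.png',cv2.resize(d['img'][100:300,130:380,::-1],None,fx=2.4,fy=2.4))
E
```

```text
[ 454.93846038 -194.05995568  153.0266711 ] [[ 0.001  1.    -0.001]
 [-0.001 -0.001 -1.   ]
 [-1.     0.001  0.001]] [-0.44214143  0.08256836 -0.52751443] 21.83220513037163
```

View pics/w4c.png

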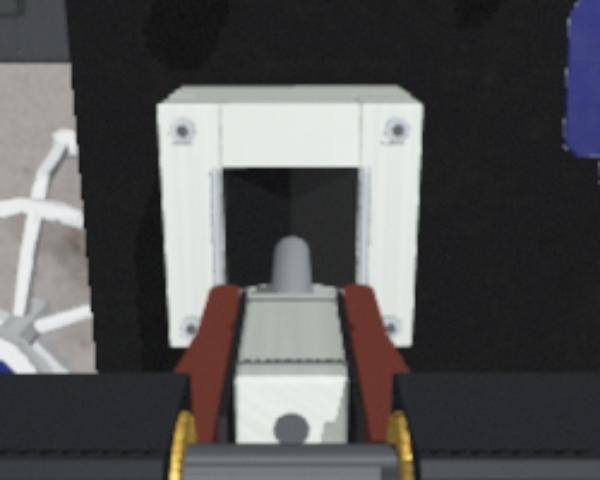

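Pin tip at crop (292,240), centred in x between the opening's edges (222 and 358). Check the y against the rim corners.

```bash
python3 - <<'E'
from h import *
d=load('w4')
w=np.array([plane(d,130+a/2.4,100+b/2.4,65) for a,b in[(158,104),(422,104),(412,347),(171,347)]]);print(w,w.mean(0))
print([plane(d,130+a/2.4,100+b/2.4,65) for a,b in [(222,167),(358,167)]])
# tip: silhouette far edge at v=200 -> compare projection of point on pin end rim
for y in(-185,-188,-191,-194):print(y,[cv2.projectPoints(np.array([[454.,y+dy,z]]),d['rvec'],d['tvec'],d['mtx'],None)[0].ravel().round(1) for dy,z in((3.5,78),(6,82))])
E
```

```text
[[ 409.21077792 -147.46292462   65.        ]
 [ 499.23524153 -147.46456751   65.        ]
 [ 500.15727776 -238.50396525   65.        ]
 [ 409.41912049 -238.43528939   65.        ]] [ 454.50560443 -192.96668669   65.        ]
[array([ 430.44200487, -169.36383038,   65.        ]), array([ 477.98037919, -169.37314934,   65.        ])]
-185 [array([250.6, 187.7]), array([250.6, 186. ])]
-188 [array([250.6, 191.2]), array([250.6, 189.6])]
-191 [array([250.6, 194.8]), array([250.6, 193.2])]
-194 [array([250.6, 198.3]), array([250.6, 196.8])]
```

>>> {"api": "apply_moves", "payload": {"increments": [{"gripper": 0, "delta_pos": [1.0, -0.05, -0.1], "dr": [0, 0, 0]}, {"gripper": 0, "delta_pos": [1.0, 0, 0], "dr": [0, 0, 0]}, {"gripper": 0, "delta_pos": [0.8, 0, 0], "dr": [0, 0, 0]}, {"gripper": 0, "delta_pos": [0.5, 0, 0], "dr": [0, 0, 0]}, {"gripper": 0, "delta_pos": [0.3, 0, 0], "dr": [0, 0, 0]}]}}

```text
t: 6.63
ee_pos: [453.3, -192.4, 114.8]
orientation: [1.21, 1.211, -1.211]
ft_force: [0.1, -0.2, -1.5]
width: 21.8
```

>>> {"api": "apply_moves", "payload": {"increments": [{"gripper": 0, "delta_pos": [0.1, 0, 0], "dr": [0, 0, 0]}, {"gripper": 0, "delta_pos": [0, 0, 0], "dr": [0, 0, 0]}, {"gripper": 0, "delta_pos": [0, 0, 0], "dr": [0, 0, 0]}, {"gripper": 0, "delta_pos": [0, 0, 0], "dr": [0, 0, 0]}, {"gripper": 0, "delta_pos": [0, 0, 0], "dr": [0, 0, 0]}]}}

```text
t: 7.05
ee_pos: [454.3, -192.9, 115.5]
orientation: [1.21, 1.208, -1.21]
ft_force: [-0.6, -0.5, -0.9]
width: 22.0
```

>>> {"api": "apply_moves", "payload": {"increments": [{"gripper": 0, "delta_pos": [0.1, 0.2, 0], "dr": [0, 0, 0]}, {"gripper": 0, "delta_pos": [0.1, 0.2, 0], "dr": [0, 0, 0]}, {"gripper": 0, "delta_pos": [0.1, 0.2, 0], "dr": [0, 0, 0]}, {"gripper": 0, "delta_pos": [0.05, 0, 0], "dr": [0, 0, 0]}, {"gripper": 0, "delta_pos": [0, 0, 0], "dr": [0, 0, 0]}]}}

```text
t: 7.47
ee_pos: [460.2, -192.7, 111.5]
orientation: [1.21, 1.209, -1.21]
ft_force: [0.6, -0.5, -1.7]
width: 21.9
```

>>> {"api": "apply_moves", "payload": {"increments": [{"gripper": 0, "delta_pos": [0.05, 0, 0], "dr": [0, 0, 0]}, {"gripper": 0, "delta_pos": [0.05, 0, 0], "dr": [0, 0, 0]}, {"gripper": 0, "delta_pos": [0, 0, 0], "dr": [0, 0, 0]}, {"gripper": 0, "delta_pos": [0, 0, 0], "dr": [0, 0, 0]}, {"gripper": 0, "delta_pos": [0, 0, 0], "dr": [0, 0, 0]}]}}

```text
t: 7.88
ee_pos: [459.9, -192.7, 110.7]
orientation: [1.21, 1.209, -1.21]
ft_force: [-0.7, -0.0, -2.4]
width: 21.8
```

>>> {"api": "apply_moves", "payload": {"increments": [{"gripper": 0, "delta_pos": [0.03, 0, 0], "dr": [0, 0, 0]}, {"gripper": 0, "delta_pos": [0.03, 0, 0], "dr": [0, 0, 0]}, {"gripper": 0, "delta_pos": [0.03, 0, 0], "dr": [0, 0, 0]}, {"gripper": 0, "delta_pos": [0, 0, 0], "dr": [0, 0, 0]}, {"gripper": 0, "delta_pos": [0, 0, 0], "dr": [0, 0, 0]}]}}

```text
t: 8.3
ee_pos: [460.1, -192.8, 110.1]
orientation: [1.21, 1.208, -1.21]
ft_force: [-1.3, 0.5, 4.4]
width: 22.2
```

Contact at TCP z ≈ 110.1 (6 N), right on the expected floor height. Now circle at radius 6 mm, 4 mm per call.

>>> {"api": "apply_moves", "payload": {"increments": [{"gripper": 0, "delta_pos": [0, -0.005, -0.08], "dr": [0, 0, 0]}, {"gripper": 0, "delta_pos": [0, -0.015, -0.08], "dr": [0, 0, 0]}, {"gripper": 0, "delta_pos": [0, -0.025, -0.075], "dr": [0, 0, 0]}, {"gripper": 0, "delta_pos": [0, -0.035, -0.07], "dr": [0, 0, 0]}, {"gripper": 0, "delta_pos": [0, -0.045, -0.065], "dr": [0, 0, 0]}]}}

```text
t: 8.72
ee_pos: [459.5, -189.3, 110.0]
orientation: [1.21, 1.207, -1.209]
ft_force: [0.6, -1.4, 3.9]
width: 21.9
```

>>> {"api": "apply_moves", "payload": {"increments": [{"gripper": 0, "delta_pos": [0, -0.055, -0.06], "dr": [0, 0, 0]}, {"gripper": 0, "delta_pos": [0, -0.06, -0.05], "dr": [0, 0, 0]}, {"gripper": 0, "delta_pos": [0, -0.065, -0.045], "dr": [0, 0, 0]}, {"gripper": 0, "delta_pos": [0, -0.07, -0.035], "dr": [0, 0, 0]}, {"gripper": 0, "delta_pos": [0, -0.075, -0.025], "dr": [0, 0, 0]}]}}

```text
t: 9.13
ee_pos: [455.8, -186.9, 109.9]
orientation: [1.21, 1.208, -1.21]
ft_force: [1.8, -0.6, 4.6]
width: 21.9
```

>>> {"api": "apply_moves", "payload": {"increments": [{"gripper": 0, "delta_pos": [0, -0.08, -0.015], "dr": [0, 0, 0]}, {"gripper": 0, "delta_pos": [0, -0.08, -0.005], "dr": [0, 0, 0]}, {"gripper": 0, "delta_pos": [0, -0.08, 0.005], "dr": [0, 0, 0]}, {"gripper": 0, "delta_pos": [0, -0.08, 0.015], "dr": [0, 0, 0]}, {"gripper": 0, "delta_pos": [0, -0.075, 0.03], "dr": [0, 0, 0]}]}}

```text
t: 9.55
ee_pos: [450.2, -186.6, 109.0]
orientation: [1.21, 1.212, -1.211]
ft_force: [-0.3, 0.4, -1.5]
width: 21.7
```

Contact vanished (Fz −1.5 N, z dropped): the tip is over the hole. Press down gently here.

>>> {"api": "apply_moves", "payload": {"increments": [{"gripper": 0, "delta_pos": [0.04, 0, 0], "dr": [0, 0, 0]}, {"gripper": 0, "delta_pos": [0.04, 0, 0], "dr": [0, 0, 0]}, {"gripper": 0, "delta_pos": [0.04, 0, 0], "dr": [0, 0, 0]}, {"gripper": 0, "delta_pos": [0, 0, 0], "dr": [0, 0, 0]}, {"gripper": 0, "delta_pos": [0, 0, 0], "dr": [0, 0, 0]}]}}

```text
t: 9.97
ee_pos: [451.5, -187.1, 108.5]
orientation: [1.21, 1.209, -1.21]
ft_force: [-0.0, 0.2, -1.2]
width: 22.3
```

>>> {"api": "apply_moves", "payload": {"increments": [{"gripper": 0, "delta_pos": [0.04, 0, 0], "dr": [0, 0, 0]}, {"gripper": 0, "delta_pos": [0.04, 0, 0], "dr": [0, 0, 0]}, {"gripper": 0, "delta_pos": [0.04, 0, 0], "dr": [0, 0, 0]}, {"gripper": 0, "delta_pos": [0, 0, 0], "dr": [0, 0, 0]}, {"gripper": 0, "delta_pos": [0, 0, 0], "dr": [0, 0, 0]}]}}

```text
t: 10.38
ee_pos: [451.6, -187.3, 107.4]
orientation: [1.21, 1.209, -1.21]
ft_force: [-0.3, -0.2, -1.6]
width: 21.9
```

>>> {"api": "apply_moves", "payload": {"increments": [{"gripper": 0, "delta_pos": [0.04, 0, 0], "dr": [0, 0, 0]}, {"gripper": 0, "delta_pos": [0.04, 0, 0], "dr": [0, 0, 0]}, {"gripper": 0, "delta_pos": [0.04, 0, 0], "dr": [0, 0, 0]}, {"gripper": 0, "delta_pos": [0, 0, 0], "dr": [0, 0, 0]}, {"gripper": 0, "delta_pos": [0, 0, 0], "dr": [0, 0, 0]}]}}

```text
t: 10.8
ee_pos: [451.5, -187.4, 106.2]
orientation: [1.21, 1.209, -1.21]
ft_force: [-2.0, -2.0, 1.2]
width: 21.5
```

Chamfer force (−2,−2) N points to the hole's middle; shift that way.

>>> {"api": "apply_moves", "payload": {"increments": [{"gripper": 0, "delta_pos": [0, -0.04, 0.04], "dr": [0, 0, 0]}, {"gripper": 0, "delta_pos": [0, -0.03, 0.03], "dr": [0, 0, 0]}, {"gripper": 0, "delta_pos": [0.03, 0, 0], "dr": [0, 0, 0]}, {"gripper": 0, "delta_pos": [0.03, 0, 0], "dr": [0, 0, 0]}, {"gripper": 0, "delta_pos": [0, 0, 0], "dr": [0, 0, 0]}]}}

```text
t: 11.22
ee_pos: [450.8, -187.8, 105.4]
orientation: [1.21, 1.209, -1.21]
ft_force: [-0.6, -1.1, -2.0]
width: 21.9
```

>>> {"api": "apply_moves", "payload": {"increments": [{"gripper": 0, "delta_pos": [0, -0.01, 0.03], "dr": [0, 0, 0]}, {"gripper": 0, "delta_pos": [0.04, 0, 0], "dr": [0, 0, 0]}, {"gripper": 0, "delta_pos": [0.04, 0, 0], "dr": [0, 0, 0]}, {"gripper": 0, "delta_pos": [0.04, 0, 0], "dr": [0, 0, 0]}, {"gripper": 0, "delta_pos": [0, 0, 0], "dr": [0, 0, 0]}]}}

```text
t: 11.63
ee_pos: [450.8, -188.1, 104.3]
orientation: [1.21, 1.209, -1.21]
ft_force: [0.0, 0.5, -1.0]
width: 21.9
```

The tip is 5.8 mm below the floor without contact force: past the taper. Go on down.

>>> {"api": "apply_moves", "payload": {"increments": [{"gripper": 0, "delta_pos": [0.08, 0, 0], "dr": [0, 0, 0]}, {"gripper": 0, "delta_pos": [0.08, 0, 0], "dr": [0, 0, 0]}, {"gripper": 0, "delta_pos": [0.08, 0, 0], "dr": [0, 0, 0]}, {"gripper": 0, "delta_pos": [0.08, 0, 0], "dr": [0, 0, 0]}, {"gripper": 0, "delta_pos": [0, 0, 0], "dr": [0, 0, 0]}]}}

```text
t: 12.05
ee_pos: [450.7, -188.1, 101.0]
orientation: [1.21, 1.209, -1.21]
ft_force: [1.6, -0.6, -1.7]
width: 21.6
```

>>> {"api": "apply_moves", "payload": {"increments": [{"gripper": 0, "delta_pos": [0.1, 0, 0], "dr": [0, 0, 0]}, {"gripper": 0, "delta_pos": [0.1, 0, 0], "dr": [0, 0, 0]}, {"gripper": 0, "delta_pos": [0.1, 0, 0], "dr": [0, 0, 0]}, {"gripper": 0, "delta_pos": [0.1, 0, 0], "dr": [0, 0, 0]}, {"gripper": 0, "delta_pos": [0, 0, 0], "dr": [0, 0, 0]}]}}

```text
t: 12.47
ee_pos: [450.7, -188.2, 97.0]
orientation: [1.21, 1.209, -1.21]
ft_force: [-0.4, 0.1, -1.2]
width: 21.7
```

>>> {"api": "apply_moves", "payload": {"increments": [{"gripper": 0, "delta_pos": [0.12, 0, 0], "dr": [0, 0, 0]}, {"gripper": 0, "delta_pos": [0.12, 0, 0], "dr": [0, 0, 0]}, {"gripper": 0, "delta_pos": [0.12, 0, 0], "dr": [0, 0, 0]}, {"gripper": 0, "delta_pos": [0.12, 0, 0], "dr": [0, 0, 0]}, {"gripper": 0, "delta_pos": [0.1, 0, 0], "dr": [0, 0, 0]}]}}

```text
t: 12.88
ee_pos: [450.8, -188.2, 91.2]
orientation: [1.21, 1.209, -1.21]
ft_force: [0.3, 0.1, -1.8]
width: 21.8
```

>>> {"api": "apply_moves", "payload": {"increments": [{"gripper": 0, "delta_pos": [0.12, 0, 0], "dr": [0, 0, 0]}, {"gripper": 0, "delta_pos": [0.12, 0, 0], "dr": [0, 0, 0]}, {"gripper": 0, "delta_pos": [0.12, 0, 0], "dr": [0, 0, 0]}, {"gripper": 0, "delta_pos": [0.1, 0, 0], "dr": [0, 0, 0]}, {"gripper": 0, "delta_pos": [0.05, 0, 0], "dr": [0, 0, 0]}]}}

```text
t: 13.3
ee_pos: [450.7, -188.2, 86.1]
orientation: [1.21, 1.209, -1.21]
ft_force: [-0.2, 0.1, -2.0]
width: 22.0
```

>>> {"api": "apply_moves", "payload": {"increments": [{"gripper": 0, "delta_pos": [0.06, 0, 0], "dr": [0, 0, 0]}, {"gripper": 0, "delta_pos": [0.06, 0, 0], "dr": [0, 0, 0]}, {"gripper": 0, "delta_pos": [0.06, 0, 0], "dr": [0, 0, 0]}, {"gripper": 0, "delta_pos": [0.06, 0, 0], "dr": [0, 0, 0]}, {"gripper": 0, "delta_pos": [0.05, 0, 0], "dr": [0, 0, 0]}]}}

```text
t: 13.72
ee_pos: [450.8, -188.2, 83.3]
orientation: [1.21, 1.209, -1.21]
ft_force: [-0.4, 0.1, -1.1]
width: 22.0
```

>>> {"api": "apply_moves", "payload": {"increments": [{"gripper": 0, "delta_pos": [0.04, 0, 0], "dr": [0, 0, 0]}, {"gripper": 0, "delta_pos": [0.04, 0, 0], "dr": [0, 0, 0]}, {"gripper": 0, "delta_pos": [0.04, 0, 0], "dr": [0, 0, 0]}, {"gripper": 0, "delta_pos": [0, 0, 0], "dr": [0, 0, 0]}, {"gripper": 0, "delta_pos": [0, 0, 0], "dr": [0, 0, 0]}]}}

```text
t: 14.13
ee_pos: [450.8, -188.2, 82.2]
orientation: [1.21, 1.209, -1.21]
ft_force: [0.9, -0.7, -1.0]
width: 22.1
```

>>> {"api": "apply_moves", "payload": {"increments": [{"gripper": 0, "delta_pos": [0.03, 0, 0], "dr": [0, 0, 0]}, {"gripper": 0, "delta_pos": [0.02, 0, 0], "dr": [0, 0, 0]}, {"gripper": 0, "delta_pos": [0, 0, 0], "dr": [0, 0, 0]}, {"gripper": 0, "delta_pos": [0, 0, 0], "dr": [0, 0, 0]}, {"gripper": 0, "delta_pos": [0, 0, 0], "dr": [0, 0, 0]}]}}

```text
t: 14.55
ee_pos: [450.8, -188.2, 82.0]
orientation: [1.21, 1.209, -1.21]
ft_force: [-1.6, 0.2, 6.3]
width: 21.6
```

Bottom reached (contact ≈ 8 N at z 82.0, 28 mm below the floor contact). Release and withdraw.

>>> {"api": "apply_moves", "payload": {"increments": [{"gripper": 0, "delta_pos": [-0.02, 0, 0], "dr": [0, 0, 0]}, {"gripper": 70, "delta_pos": [0, 0, 0], "dr": [0, 0, 0]}, {"gripper": 70, "delta_pos": [0, 0, 0], "dr": [0, 0, 0]}, {"gripper": 70, "delta_pos": [0, 0, 0], "dr": [0, 0, 0]}, {"gripper": 70, "delta_pos": [0, 0, 0], "dr": [0, 0, 0]}]}}

```text
t: 14.97
ee_pos: [450.8, -188.2, 81.8]
orientation: [1.21, 1.209, -1.21]
ft_force: [0.8, 0.0, 0.3]
width: 45.0
```

>>> {"api": "apply_moves", "payload": {"increments": [{"gripper": 70, "delta_pos": [0, 0, 0], "dr": [0, 0, 0]}, {"gripper": 70, "delta_pos": [0, 0, 0], "dr": [0, 0, 0]}, {"gripper": 70, "delta_pos": [0, 0, 0], "dr": [0, 0, 0]}, {"gripper": 70, "delta_pos": [0, 0, 0], "dr": [0, 0, 0]}, {"gripper": 70, "delta_pos": [0, 0, 0], "dr": [0, 0, 0]}]}}

```text
t: 15.38
ee_pos: [450.8, -188.2, 81.9]
orientation: [1.21, 1.209, -1.21]
ft_force: [0.3, 1.6, -0.1]
width: 61.7
```

>>> {"api": "apply_moves", "payload": {"increments": [{"gripper": 70, "delta_pos": [-1, 0, 0], "dr": [0, 0, 0]}, {"gripper": 70, "delta_pos": [-2.5, 0, 0], "dr": [0, 0, 0]}, {"gripper": 70, "delta_pos": [-3, 0, 0], "dr": [0, 0, 0]}, {"gripper": 70, "delta_pos": [-3, 0, 2], "dr": [0, 0, 0]}, {"gripper": 70, "delta_pos": [-1, 0, 3], "dr": [0, 0, 0]}]}}

```text
t: 15.8
ee_pos: [452.2, -238.0, 191.4]
orientation: [1.209, 1.205, -1.206]
ft_force: [0.9, 0.3, 0.3]
width: 61.4
```

>>> {"api": "apply_moves", "payload": {"increments": [{"gripper": 70, "delta_pos": [0, 0, 0], "dr": [0, 0, 0]}, {"gripper": 70, "delta_pos": [0, 0, 0], "dr": [0, 0, 0]}, {"gripper": 70, "delta_pos": [0, 0, 0], "dr": [0, 0, 0]}, {"gripper": 70, "delta_pos": [0, 0, 0], "dr": [0, 0, 0]}, {"gripper": 70, "delta_pos": [0, 0, 0], "dr": [0, 0, 0]}]}}

```text
t: 16.22
ee_pos: [450.1, -237.1, 186.0]
orientation: [1.209, 1.211, -1.21]
ft_force: [-0.8, 0.3, -0.4]
width: 61.6
```

```bash
python3 - <<'E'
from h import *
d=grab('wrist','w5');p,R,o=pose();print(p,o['ft_force'],o['width'],o['t'])
P=cloud(d);z=P[...,2];mm=(z>84)&(z<125)&(abs(P[...,0]-451)<18)&(abs(P[...,1]+188)<18)
print(mm.sum(),np.percentile(z[mm],[50,80,95]) if mm.any() else 0)
m2=mm&(z>np.percentile(z[mm],95)-6)
ys,xs=np.nonzero(m2);r=cv2.minAreaRect(np.stack([xs,ys],1).astype(np.float32));w=np.array([plane(d,a,b,117) for a,b in cv2.boxPoints(r)]);print(r,P[m2].mean(0),w)
E
```

```text
[ 450.19205852 -237.19268737  186.07598977] [-0.89757702 -0.72545346 -0.32697544] 61.51380666392469 16.2667
919 [115.57580632 116.21449834 116.80353464]
((252.5, 143.5), (29.0, 29.0), 90.0) [ 450.09162595 -188.45261438  115.62782426] [[ 439.24996045 -177.38336667  117.        ]
 [ 460.81514983 -177.35418194  117.        ]
 [ 461.16379801 -199.09243591  117.        ]
 [ 439.01252172 -199.12635921  117.        ]]
```

View pics/w5.png

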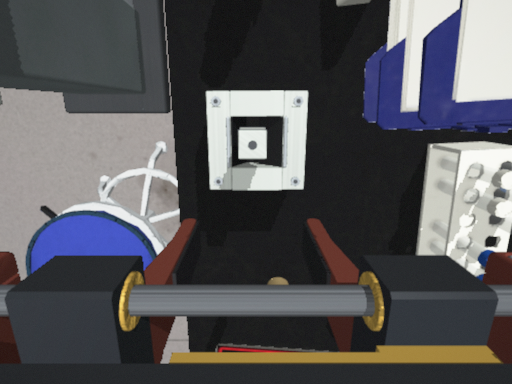

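The post stands upright at (252,143) in the socket; its top is at z ≈ 116–117 mm (fully home is 117) and the gripper is clear of it.

```bash
python3 -c "
from workcell import ctrl
print(ctrl.close_job())"
```

```text
the job is handed in; nothing more can be done
None
```

The post is standing pin down in the aluminium socket's hidden hole, released, and the job was handed in at about 16.3 s of the 54 s allowed. The hand-in reports no verdict.

**What I did:** I took the square-headed post from the parking block and pushed its pin through the flaps. I touched the floor with about 6 N and slid the tip round a 6 mm circle until the contact force vanished. The hole was about 6 mm off centre, near (−3.5, +5) mm from the middle. I recentred the pin using the side force on its taper and pressed it down 28 mm, to a contact of about 8 N. Then I let go and backed off.

**Last checks:**
- **Seating:** the post's top measured z ≈ 116–117 mm, against 117 mm when fully home.
- **Position:** the head's square outline measured about (450, −188), square to the camera view. The arm read (450.8, −188.2) at release, so the two agree within about 1 mm.
- **Forces:** the wrist force was about zero after the release. The highest contact I saw with the socket was about 8 N, but I only had readings at the end of each call.
- **Not checked:** I took no final picture of the parking block, the spare post or the other objects. The arm passed well above them and I saw no unexpected forces.

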